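# Fit the transit lock plate under a comparator's strut-held hood

### The job

The mass comparator is about to be moved, so lock its load stud: raise the glass draught hood past its balance point until the gas struts hold it fully open by themselves, without letting it fall shut or flinging it. Then tilt the oblong eye of the loose lock plate past the stud's wide head, lay the plate level and flat on the deck under the head so that it cannot lift off, and let go. Leave the hood standing open and the other loose things on the bench where they are.

Things in the scene. Friction and masses are not known exactly. Their poses are not given: they have to be found in the camera images.
- comparator: the mass comparator, fixed on the bench: a white housing 300 x 300 mm with a flat deck 75 mm above the bench. Origin: on the bench, under the centre of the housing; its x axis points to the rear (hinge side, away from the robot), y to its left, z up.
- hood_hinge (a point): the middle of the hood's hinge axis, at the rear of the deck, 125 mm behind the housing's centre and 79 mm above the bench; the axis runs along the comparator's y.
- hood_handle (a point): middle of the white bow handle's bar on the hood's top: round, 12 mm thick, 104 mm straight, parallel to the hinge axis, its centre 38 mm above the pane (rail of 2 mm under it), 30 mm behind the hood's front edge. From the hinge it is 205 mm forward and 104 mm up when shut (183 mm above the bench). Axes turn with the hood: x towards the hinge, y along the bar, z out of the hood's top.
- hood (a joint): the hood's angle, rad: 0 shut, 1.25 fully open (stop). A glass shell 235 deep, 302 wide, 66 mm high; its front swings up and back. Damped gas struts at its sides push it open, too weakly at first (shut, lift with 3 to 6 N at the handle). The balance point is somewhere from 0.7 to 1.0 rad (weight unknown): below it a freed hood falls shut, above it the struts carry it to the stop and hold it.
- load_stud (a point): foot of the upright load stud on the deck (75 mm above the bench), at the housing's centre, under the hood: round steel neck 12 mm thick and 18 mm high, then a flat round head 35 mm across and 5 mm thick (top 23 mm above the deck). Fixed; the deck round it is flat and free for 100 mm. z up.
- lock_plate: loose steel lock plate 139 x 54 x 4 mm, 130 to 210 g, lying flat. Origin: on its underside at the centre of its oblong eye; x along the plate, away from its finger grip; z up. The eye goes right through, 54 mm long (x) and 30 mm wide (y), too narrow to drop over the stud's head level, with a 12 mm rim at its sides and end; the plate reaches from x = -100 to +39 mm.
- plate_grip (a point): the middle of the plate's finger grip, a black upright block 38 mm long along the plate's x, 14 mm thick along its y and 40 mm high on the plate's top face; the point lies 75 mm from the eye's centre towards -x and 26 mm above the plate's underside. Axes as the plate's.
- foot_key: bystander: a flat steel key with a round hole at each end, 130 x 40 x 6 mm, lying on the bench; origin under its centre.
- standard_1kg: bystander: a knobbed steel mass standard, 50 mm across and 82 mm high; origin under its centre.
- standard_500g: bystander: a knobbed steel mass standard, 40 mm across and 66 mm high; origin under its centre.
- power_brick: bystander: a black power brick 110 x 50 x 32 mm; origin under its centre.
- weight_fork: bystander: a weight fork with a wooden handle, 180 mm long, 12 mm thick, lying on the bench; origin under its handle, 44 mm from the handle's end.
There are look-alikes about, which are no part of the job. What is shaped like the lock_plate but orange or yellow is not meant.

How it is judged:
By the outcome, as a careful person would: the job done as asked, in the order asked, and still so for the second after the job is handed in, with the robot touching nothing.
It also fails if it takes over 67 s, if anything falls off the work surface, if the arm or the gripper's body presses on something with over 40 N, if the wrist force passes 120 N, or if a joint passes its speed limit or range.

### The arm

A 7-joint arm with a two-finger parallel gripper is mounted at the origin on the work surface. World frame = base frame: x ahead of the robot, y to its left, z up, the work surface at z = 0. Lengths are in m, angles in rad, forces in N, time in s.
With the tool pointing down it reaches from about 0.425 to 0.875 m from the base axis. Payload 4.7 kg.
Tool frame: the origin (TCP) lies midway between the tips of the shut fingers; the grasp point (between the pads) lies 19 mm behind it; x points along the fingers, z is the direction in which the jaws open and shut, and the axes are right-handed (so a half turn about x gives the same grasp; the last joint's range is limited). The gripper opens to 87 mm and grips with 3 to 60 N. Pads are 19 mm wide; open, the fingers measure 117 mm over their backs; the gripper's body (75 mm by 190 mm) begins 51 mm behind the grasp point.
Start: joints at [1.162, 0.321, -0.07, 1.45, 0.023, 1.371, -0.057], TCP at [0.267, -0.593, 0.223] pointing down, gripper open.
Joint ranges: [-2.86, 2.86], [-0.3, 2.09], [-1.38, 1.24], [0.06, 2.45], [-1.56, 4.7], [0.09, 2.05], [-2.69, 2.69]. Speed limits (rad/s): [2.57, 2.57, 3.14, 3.14, 3.14, 3.14, 3.14].

### API

Orientations are given as a rotation vector (axis times angle).
In Python, from bench import ctrl, vision, close_job gives the robot as it stands. The module is installed in compiled form; this text tells all that it offers.
- The arm moves only by the tool servo_tool, never from a script. Its argument "commands" is a list that holds one entry, the list of rows, each a list of 7 numbers: the turn, a rotation vector about the tool's x, y, z in degrees, then the shift along the tool's x, y, z in mm, then the finger opening in mm, from 0 to 87. In form: [[[wx, wy, wz, x, y, z, grip], ...]]. A call has 1 to 5 rows; each row is the pose to reach, as a shift and turn from the pose commanded when the call began, along the tool's axes at that moment; what a row does not reach only later rows make up. A row lasts 1/8 s, in which the tool goes at most 62.5 mm and 10.7 degrees, less where a joint would pass 70% of its speed; a pose out of reach is approached as far as the arm can. A call with a gripper value outside its range is refused whole. The fingers move at their own pace and stop on an object; "newtons" is the grip in N (left out, the last holds). Time passes only in rows, so rows that repeat a pose let the fingers close. It gives the time, the measured TCP pose, the force and the opening at its end, in the units of the state.
- ctrl.get_state(): the state, without advancing time (a new reading comes with each control period).
- vision.get_image(name): name is "scene" or "top" or "wrist"; returns the picture (384x512x3 uint8, red, green, blue); there is no depth.
- vision.camera_info(name): a dict with "fov_y" (degrees; the focal length in pixels is half the picture's height over the tangent of half this angle, whatever the lens; pixels are square), "cx", "cy" (the principal point, pixels), "pose" (4x4, takes a point from camera to world coordinates). Camera axes: x right, y down, z forward; pixel columns grow to the right and rows downward; lengths in m; the calibration is good to about 2 mm. A picture is of the moment at which its call begins: read the wrist's pose just before it. camera_info takes no time and is no camera call; for the wrist camera it gives the pose at the moment of the call.
- close_job(): hands the job in, once; it reports no verdict.
The state is a dict: "time": time; "joint_positions": joint angles; "qd": joint speeds; "joint_torque": joint torques, N m; "position": TCP position; "tool_rot": TCP orientation; "ft_force": force on the tool from outside, world axes, zero at the start; "torque": the same for the moment, N m; "grip_width": opening from 0.0 (shut) to 1.0 (fully open).
Only numpy, scipy, OpenCV 4.12 (cv2) and the standard library are available. Lean on these libraries where they do the work, as an engineer would, in place of code of your own. Each camera call takes 0.05 s, during which the arm holds its last target. There are 200 camera calls.

## Working session

There is one attempt and no reset: what is moved stays moved. The work goes in short steps, Python scripts to look and compute and a tool call to move; the robot and the scene stay as the last step left them, time stands still between calls to the robot, and variables do not carry over. Pictures are saved under pics/ and viewed, about 8 in all and at most 12, crops included, and the job is handed in when it is done.

Besides the shell and the picture viewer there is one more tool, called after "Emit:" as name([rows], argument=value, ...), one row to a line, values as JSON. servo_tool: Moves the arm, as the interface text tells. Its arguments: {"type":"object","properties":{"commands":{"type":"array"},"newtons":{"type":"number"}},"required":["commands"]}

```bash
mkdir -p pics; cat > h.py <<'E'
import numpy as np,cv2
from scipy.spatial.transform import Rotation as R
from bench import ctrl,vision,close_job
def snap(n,f):
    im=vision.get_image(n); cv2.imwrite('pics/'+f,im[:,:,::-1]); return im
def cam(n):
    c=vision.camera_info(n); f=192/np.tan(np.radians(c['fov_y'])/2); return f,c['cx'],c['cy'],np.array(c['pose'])
def px2w(n,u,v,z,c=None):
    f,cx,cy,P=c or cam(n); d=P[:3,:3]@np.array([(u-cx)/f,(v-cy)/f,1]); o=P[:3,3]; return o+d*(z-o[2])/d[2]
def w2px(n,p,c=None):
    f,cx,cy,P=c or cam(n); q=P[:3,:3].T@(np.array(p)-P[:3,3]); return f*q[0]/q[2]+cx,f*q[1]/q[2]+cy
def tool(): 
    s=ctrl.get_state(); return np.array(s['position']),R.from_rotvec(s['tool_rot']),s
E
python3 - <<'E'
from h import *
a=snap('top','t0.png');b=snap('scene','s0.png')
for n in('top','scene'): print(n,vision.camera_info(n))
print(ctrl.get_state()); print(tool()[1].as_matrix().round(3))
cv2.imwrite('pics/t0b.png',cv2.resize(a[:,:,::-1],(800,600),interpolation=cv2.INTER_CUBIC))
cv2.imwrite('pics/s0b.png',cv2.resize(b[:,:,::-1],(800,600),interpolation=cv2.INTER_CUBIC))
E
```

```text
top {'fov_y': 50.163845899823514, 'cx': 258.4943288868105, 'cy': 194.80832897843965, 'pose': array([[-0.00443234, -0.99377808,  0.11129009,  0.325181  ],
       [-0.99965411,  0.00151828, -0.02625551, -0.01356684],
       [ 0.02592318, -0.11136797, -0.99344107,  1.20915282],
       [ 0.        ,  0.        ,  0.        ,  1.        ]])}
scene {'fov_y': 50.13177449338306, 'cx': 256.0366916563828, 'cy': 192.33173017937415, 'pose': array([[ 0.5189337 ,  0.61570957, -0.59296673,  1.10699917],
       [ 0.85480201, -0.37752286,  0.35607586, -0.4060884 ],
       [-0.00461918, -0.69164892, -0.72221911,  0.93842418],
       [ 0.        ,  0.        ,  0.        ,  1.        ]])}
{'time': 0.1, 'joint_positions': array([ 1.16210703,  0.32173349, -0.07009504,  1.45154609,  0.0225821 ,
        1.37075769, -0.05691718]), 'qd': array([ 0.00040061, -0.00223536,  0.0008103 , -0.00415355,  0.0001187 ,
        0.00075394, -0.00160062]), 'joint_torque': array([ 1.05798488e-03, -4.92571378e+01, -4.05037813e-01, -3.13397241e+01,
       -6.41825167e-02,  3.95281019e-02,  7.98700898e-05]), 'position': array([ 0.2664711 , -0.59234487,  0.22158439]), 'tool_rot': array([ 0.8932484 ,  1.38151862, -0.89186675]), 'ft_force': array([ 0.22801008, -0.35265806, -0.28084716]), 'torque': array([-0.01279714, -0.01738661,  0.04227204]), 'grip_width': 0.9975539593814935}
[[-0.001  0.912  0.41 ]
 [ 0.001  0.41  -0.912]
 [-1.    -0.    -0.002]]
```

View pics/t0b.png

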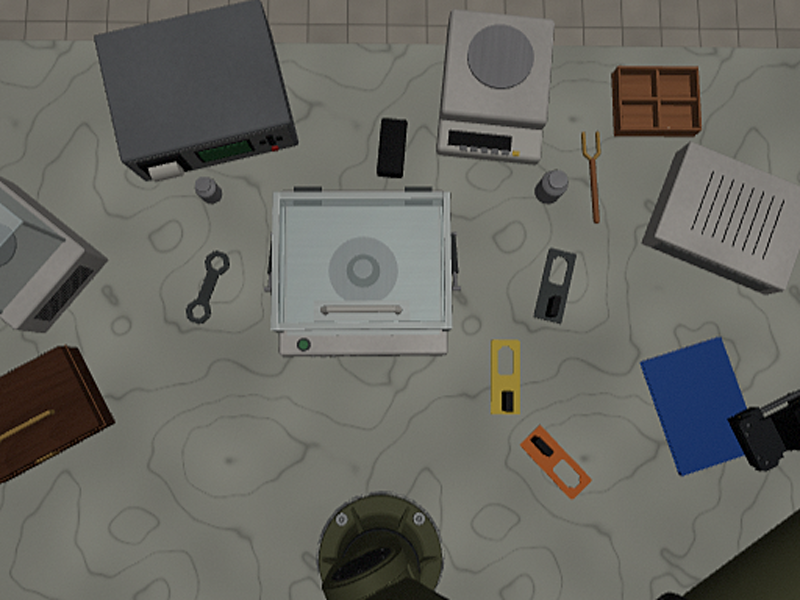

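View pics/s0b.png

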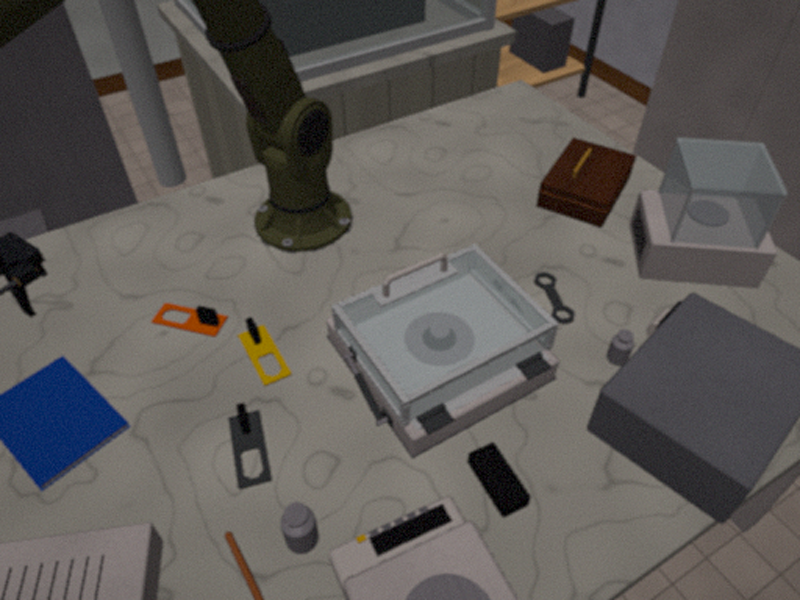

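The top view (800x600) shows three candidates: a dark grey plate at (555,285), a yellow one at (505,377) and an orange one at (556,462). The grey one fits, as bare steel with a black grip and neither orange nor yellow. The hood is shut, with its handle bar at (362,309). I'll confirm in an enlarged crop.

```bash
python3 - <<'E'
from h import *
a=cv2.imread('pics/t0.png'); 
c1=cv2.resize(a[150:215,325:385],None,fx=6,fy=6,interpolation=cv2.INTER_CUBIC)
c2=cv2.resize(a[115:231,170:300],None,fx=3.36,fy=3.36,interpolation=cv2.INTER_CUBIC)[:390]
print(c1.shape,c2.shape); cv2.imwrite('pics/c1.png',np.hstack([c1,c2]))
# plate colour segmentation
reg=a[150:215,325:385].astype(int); m=(reg.sum(2)<300).astype(np.uint8)
n,l,st,ce=cv2.connectedComponentsWithStats(m); i=1+st[1:,4].argmax()
cs,_=cv2.findContours((l==i).astype(np.uint8),0,1); r=cv2.minAreaRect(cs[0]); bp=cv2.boxPoints(r)+[325,150]
print(r,st[i]); W=[px2w('top',*p,0.004) for p in bp]
for w in W: print(w.round(4))
for n_,u,v,z in[('handleL',322,309,.183),('handleR',402,310,.183),('barstud',362,268,.098),('1kg',552,186,.04),('hL',283,355,.075),('hR',447,354,.075)]:
    print(n_,px2w('top',(u+.5)/1.5625-.5,(v+.5)/1.5625-.5,z).round(4))
E
```

```text
(390, 360, 3) (390, 437, 3)
((29.808452606201172, 32.34282684326172), (18.7491455078125, 46.67340087890625), 12.804265975952148) [ 16   8  28  50 713]
[ 0.4353 -0.2886  0.004 ]
[ 0.5726 -0.3236  0.004 ]
[ 0.5599 -0.3785  0.004 ]
[ 0.4228 -0.3428  0.004 ]
handleL [0.4333 0.0913 0.183 ]
handleR [ 0.4315 -0.0371  0.183 ]
barstud [0.5145 0.0308 0.098 ]
1kg [ 0.681  -0.3244  0.04  ]
hL [0.3636 0.1698 0.075 ]
hR [ 0.3643 -0.1189  0.075 ]
```

View pics/c1.png

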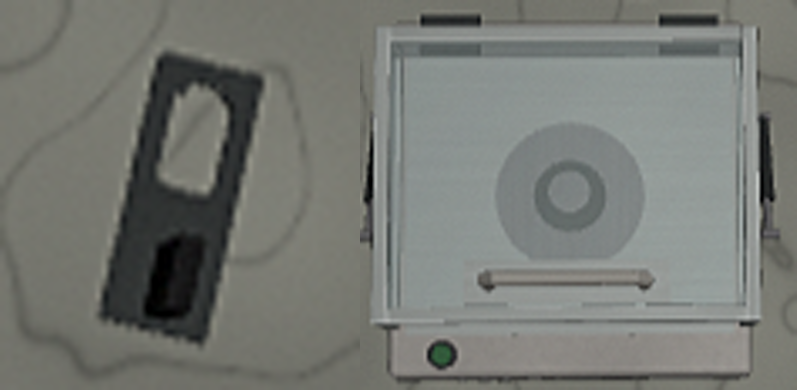

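The crop confirms the grey plate: 141 x 56 mm measured against 139 x 54 given, with its eye at the far end and the black grip near. The stud shows through the pane. My estimates are grip (0.455,-0.322), plate yaw -14.4°, handle (0.433,0.028,0.183), stud (0.513,0.028) and comparator yaw about 0. I'm moving to the handle first.

Emit:
servo_tool([
  [[-6,0,0,-20,36,-45,60],[-12,0,0,-30,73,-89,60],[-18,0,0,-40,110,-134,60],[-24,0,0,-48,146,-179,60],[-30,0,0,-48,183,-224,60]],
], newtons=20)

```text
time: 0.72
position: [0.3421, -0.3116, 0.271]
tool_rot: [0.486, 1.515, -0.487]
ft_force: [0.6, 0.5, 1.1]
grip_width: 0.696
```

```bash
cat >> h.py <<'E'
def delta(p,M):
    "shift (mm) and turn (deg) in present tool axes to reach TCP p, rotation matrix M (columns tool x,y,z)"
    q,r,s=tool(); print('t',s['time'],'pos',q.round(4),'F',np.round(s['ft_force'],1),'grip',round(87*s['grip_width'],1),'q',s['joint_positions'].round(2))
    sh=r.inv().apply(np.array(p)-q)*1000; tr=np.degrees((r.inv()*R.from_matrix(M)).as_rotvec())
    print('turn',tr.round(1),'shift',sh.round(1)); return tr,sh
D0=np.array([[0,0,1],[0,1,0],[-1,0,0]],float) # down, jaws along +x
E
python3 -c "
from h import *
delta([.433,.028,.27],D0)"
```

```text
t 0.725 pos [ 0.3421 -0.3116  0.271 ] F [0.6 0.5 1.1] grip 60.5 q [ 0.99 -0.09 -0.28  1.81 -0.03  1.42  0.09]
turn [-35.6   0.1   0. ] shift [   0.7  329.1 -123.7]
```

Emit:
servo_tool([
  [[-7,0,0,0,58,-20,50],[-14,0,0,0,115,-42,50],[-21,0,0,0,173,-64,50],[-28,0,0,0,231,-86,50],[-35.6,0,0,0,289,-108,50]],
])

```text
time: 1.35
position: [0.423, -0.0139, 0.2704]
tool_rot: [-0.001, 1.57, 0.0]
ft_force: [-0.0, -1.4, 0.6]
grip_width: 0.576
```

```bash
python3 - <<'E'
from h import *
delta([.433,.028,.20],D0)
snap('wrist','w1.png'); print(cam('wrist'))
E
```

```text
t 1.35 pos [ 0.423  -0.0139  0.2704] F [-0.  -1.4  0.6] grip 50.1 q [ 0.69 -0.2  -0.62  1.87 -0.12  1.43  0.1 ]
turn [0.1 0.  0. ] shift [70.4 42.  10.1]
(np.float64(270.09931842469894), 254.89026495190421, 188.8515412838724, array([[ 0.99985339,  0.01598759,  0.00613131,  0.42266662],
       [ 0.01702531, -0.96642071, -0.25640038,  0.06514688],
       [ 0.0018262 ,  0.25646718, -0.96655122,  0.43189475],
       [ 0.        ,  0.        ,  0.        ,  1.        ]]))
```

View pics/w1.png

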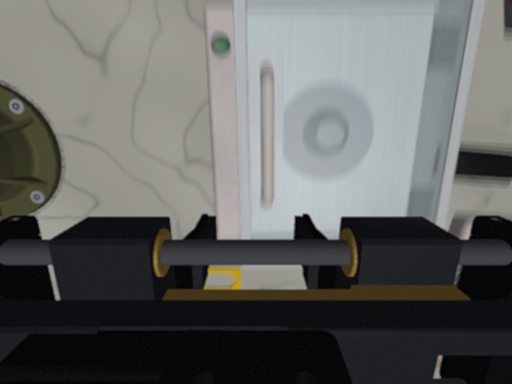

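The wrist view shows the bar from (266,62) to (267,207) and the stud head at (331,132). I'll triangulate these against the top view.

```bash
python3 - <<'E'
from h import *
c=cam('wrist')
for n,u,v,z in[('b1',266,62,.183),('b2',267,207,.183),('stud',331,132,.098),('f1',206,20,.075),('f2',222,225,.075)]: print(n,px2w('wrist',u,v,z,c).round(4))
E
```

```text
b1 [0.4318 0.1105 0.183 ]
b2 [ 0.4363 -0.0189  0.183 ]
stud [0.5158 0.0494 0.098 ]
f1 [0.3641 0.1743 0.075 ]
f2 [ 0.3792 -0.0833  0.075 ]
```

The y offset of about 19 mm comes from reading the camera pose after the picture while the arm was still settling. The tool is settled now, so I'll repeat it with the pose read first.

```bash
python3 - <<'E'
from h import *
delta([.433,.028,.20],D0)
c=cam('wrist'); im=snap('wrist','w2.png')
g=cv2.cvtColor(im,cv2.COLOR_RGB2GRAY).astype(np.float32)
o=cv2.cvtColor(cv2.imread('pics/w1.png'),cv2.COLOR_BGR2GRAY).astype(np.float32)
(d,_)=cv2.phaseCorrelate(o[:205,180:480].copy(),g[:205,180:480].copy()); print('image shift',d)
for n,u,v,z in[('b1',266,62,.183),('b2',267,207,.183),('stud',331,132,.098),('f1',206,20,.075),('f2',222,225,.075)]: print(n,px2w('wrist',u+d[0],v+d[1],z,c).round(4))
E
```

```text
t 1.4 pos [ 0.4244 -0.0042  0.2708] F [0.9 7.2 0.8] grip 49.9 q [ 0.68 -0.2  -0.63  1.87 -0.12  1.43  0.1 ]
turn [ 1.   0.1 -0.2] shift [71.  31.8  9. ]
image shift (-2.5466072629263294, 0.025915057671952013)
b1 [0.4296 0.1105 0.183 ]
b2 [ 0.4338 -0.019   0.183 ]
stud [0.5127 0.0493 0.098 ]
f1 [0.3612 0.1742 0.075 ]
f2 [ 0.3756 -0.0834  0.075 ]
```

Emit:
servo_tool([
  [[1,0,0,0,16,4,50],[1,0,0,0,32,9,50],[1,0,0,0,32,9,50],[1,0,0,0,32,9,50]],
])

```text
time: 1.95
position: [0.4318, 0.0151, 0.2703]
tool_rot: [0.017, 1.571, -0.017]
ft_force: [-0.1, -0.3, -0.1]
grip_width: 0.577
```

```bash
python3 - <<'E'
from h import *
delta([.433,.028,.20],D0)
c=cam('wrist'); im=snap('wrist','w3.png'); print(cam('wrist')[3][:3,3]-c[3][:3,3])
import pickle; pickle.dump(c,open('c3.pkl','wb'))
E
```

```text
t 1.95 pos [0.4318 0.0151 0.2703] F [-0.1 -0.3 -0.1] grip 50.2 q [ 0.67 -0.18 -0.67  1.86 -0.11  1.43  0.01]
turn [-1.2 -0.   0. ] shift [70.3 12.9  1. ]
[ 4.12525854e-05 -8.39651302e-05  4.92379478e-05]
```

View pics/w3.png

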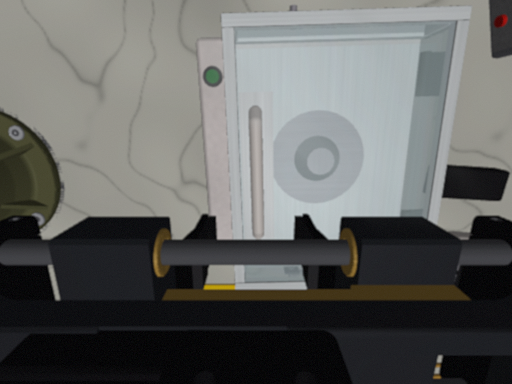

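Settled view: the bar runs from (255,107) to (259,237), the stud head is at (318,160) and the housing front corner at (200,42). The neck and foot can't be told apart.

```bash
python3 - <<'E'
from h import *
import pickle; c=pickle.load(open('c3.pkl','rb'))
for n,u,v,z in[('b1',255,107,.183),('b2',259,237,.183),('stud big',318,160,.098),('f1',200,42,.075),('f2',210,225,.075),('hoodFL',224,16,.145),('hoodRL',468,10,.145)]: print(n,px2w('wrist',u,v,z,c).round(4))
E
```

```text
b1 [0.4332 0.0928 0.183 ]
b2 [ 0.4345 -0.0317  0.183 ]
stud big [0.51   0.0307 0.098 ]
f1 [0.3693 0.1716 0.075 ]
f2 [ 0.366  -0.0626  0.075 ]
hoodFL [0.4059 0.176  0.145 ]
hoodRL [0.6331 0.176  0.145 ]
```

The views agree: handle (0.434,0.030,0.183), stud (0.512,0.030), yaw 0. Descending on the bar and closing.

Emit:
servo_tool([
  [[-1.2,0,0,25,15,2,50],[-1.2,0,0,55,15,2,50],[-1.2,0,0,85,15,2,50],[-1.2,0,0,105,15,2,50],[-1.2,0,0,105,15,2,40]],
])

```text
time: 2.62
position: [0.4331, 0.0303, 0.1643]
tool_rot: [0.001, 1.574, -0.0]
ft_force: [0.2, 0.1, 0.7]
grip_width: 0.525
```

Emit:
servo_tool([
  [[0,0,0,0,0,0,20],[0,0,0,0,0,0,5],[0,0,0,0,0,0,5],[0,0,0,0,0,0,5],[0,0,0,0,0,0,5]],
], newtons=20)

```text
time: 3.25
position: [0.4335, 0.031, 0.1659]
tool_rot: [-0.001, 1.573, -0.0]
ft_force: [-4.5, -0.3, 5.2]
grip_width: 0.131
```

```bash
python3 - <<'E'
from h import *
delta([.434,.030,.164],D0)
g0=tool()[0]+[0,0,.019]
r=np.hypot(.205,.104);a=np.arctan2(.104,.205)
for t in np.arange(0,1.26,.1): print(round(t,2),'tool x,z shift',[-round(1e3*r*(np.sin(a+t)-np.sin(a))),round(1e3*r*(np.cos(a)-np.cos(a+t)))])
E
```

```text
t 3.25 pos [0.4335 0.031  0.1659] F [-4.5 -0.3  5.2] grip 11.4 q [ 0.65 -0.1  -0.73  2.01 -0.07  1.21 -0.06]
turn [ 0.  -0.1  0. ] shift [ 1.9 -1.   0.5]
0.0 tool x,z shift [0, 0]
0.1 tool x,z shift [-20, 11]
0.2 tool x,z shift [-39, 25]
0.3 tool x,z shift [-56, 40]
0.4 tool x,z shift [-72, 57]
0.5 tool x,z shift [-86, 75]
0.6 tool x,z shift [-98, 95]
0.7 tool x,z shift [-108, 115]
0.8 tool x,z shift [-116, 137]
0.9 tool x,z shift [-121, 159]
1.0 tool x,z shift [-125, 182]
1.1 tool x,z shift [-126, 205]
1.2 tool x,z shift [-125, 228]
```

Emit:
servo_tool([
  [[0,0,0,-10,5,0,5],[0,0,0,-20,0,11,5],[0,0,0,-30,0,18,5],[0,0,0,-39,0,25,5],[0,0,0,-48,0,32,5]],
])

```text
time: 3.88
position: [0.4645, 0.0316, 0.2133]
tool_rot: [-0.001, 1.576, 0.001]
ft_force: [-5.2, 1.0, -0.9]
grip_width: 0.127
```

Emit:
servo_tool([
  [[0,0,0,-10,0,10,5],[0,0,0,-21,0,22,5],[0,0,0,-31,0,34,5],[0,0,0,-41,0,47,5],[0,0,0,-49,0,61,5]],
])

```text
time: 4.5
position: [0.526, 0.0318, 0.2646]
tool_rot: [-0.001, 1.575, 0.0]
ft_force: [-8.5, 1.1, 9.8]
grip_width: 0.128
```

Emit:
servo_tool([
  [[0,0,0,-7,0,13,5],[0,0,0,-13,0,28,5],[0,0,0,-18,0,42,5],[0,0,0,-22,0,55,5],[0,0,0,-25,0,69,5]],
])

```text
time: 5.12
position: [0.5972, 0.0321, 0.2886]
tool_rot: [0.0, 1.57, 0.002]
ft_force: [-1.3, 1.4, 0.5]
grip_width: 0.13
```

```bash
python3 - <<'E'
from h import *
delta([.638,.031,.290],D0)
g=tool()[0]+[0,0,.019]-[.638,.03,.079]; print('hood angle',np.arctan2(g[2],-g[0])-np.arctan2(.104,.205),np.hypot(g[0],g[2]))
a=snap('scene','s2.png');cv2.imwrite('pics/s2b.png',cv2.resize(a[60:300,150:400,::-1],None,fx=2.4,fy=2.4))
E
```

```text
t 5.125 pos [0.5972 0.0321 0.2886] F [-1.3  1.4  0.5] grip 11.3 q [ 0.53  0.26 -0.76  1.46  0.18  1.49 -0.23]
turn [ 0.1  0.1 -0.1] shift [-1.3 -1.2 40.8]
hood angle 0.9246723031494347 0.23225352591192977
```

View pics/s2b.png

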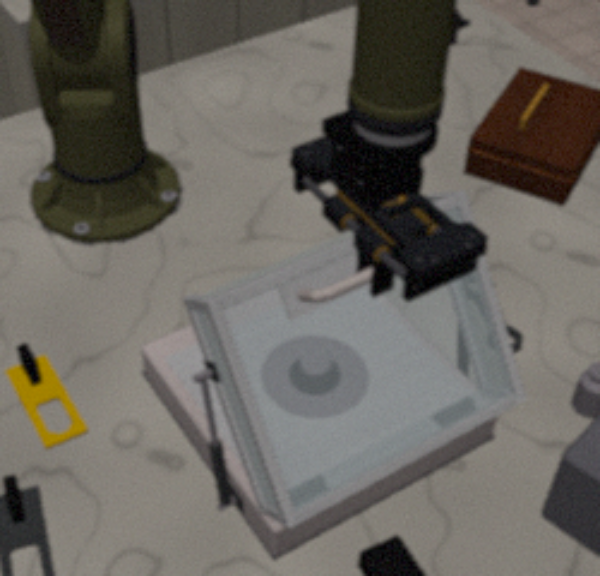

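The hood is at about 0.92 rad with the bar held. I'm carrying it on to about 1.2 rad.

Emit:
servo_tool([
  [[0,0,0,-2,0,13,5],[0,0,0,-3,0,26,5],[0,0,0,-4,0,38,5],[0,0,0,-4,0,50,5],[0,0,0,-3,0,62,5]],
])

```text
time: 5.8
position: [0.6593, 0.0321, 0.2903]
tool_rot: [-0.0, 1.571, 0.002]
ft_force: [-0.4, 5.3, 0.8]
grip_width: 0.126
```

Emit:
servo_tool([
  [[0,0,0,0,0,4,5],[0,0,0,1,0,7,5],[0,0,0,1,0,7,5]],
])

```text
time: 6.18
position: [0.6665, 0.0321, 0.2892]
tool_rot: [0.0, 1.57, 0.002]
ft_force: [0.8, 5.5, 1.1]
grip_width: 0.136
```

```bash
python3 - <<'E'
from h import *
delta([.638,.031,.290],D0)
g=tool()[0]+[0,0,.019]-[.638,.03,.079]; print('hood angle',np.arctan2(g[2],-g[0])-np.arctan2(.104,.205),np.hypot(g[0],g[2]))
E
```

```text
t 6.175 pos [0.6665 0.0321 0.2892] F [0.8 5.5 1.1] grip 11.8 q [ 0.43  0.42 -0.73  1.28  0.28  1.54 -0.27]
turn [ 0.1  0.1 -0.1] shift [ -0.8  -1.1 -28.5]
hood angle 1.225062633599196 0.23099321706159825
```

Near the stop with low force. I'm opening slightly and lifting straight off.

Emit:
servo_tool([
  [[0,0,0,0,0,0,24],[0,0,0,0,0,0,26],[0,0,0,0,0,0,26],[0,0,0,-8,0,0,26],[0,0,0,-20,0,0,26]],
])

```text
time: 6.8
position: [0.6652, 0.0306, 0.3101]
tool_rot: [-0.0, 1.571, -0.001]
ft_force: [0.0, -0.7, -0.8]
grip_width: 0.301
```

Emit:
servo_tool([
  [[0,0,0,-30,0,0,26],[0,0,0,-60,0,0,26],[0,0,0,-60,-60,0,60],[0,0,0,-60,-120,0,60],[0,0,0,-60,-180,0,60]],
])

```text
time: 7.42
position: [0.665, -0.1503, 0.3712]
tool_rot: [-0.001, 1.57, 0.0]
ft_force: [0.3, -0.0, 0.2]
grip_width: 0.553
```

```bash
python3 - <<'E'
from h import *
y=-14.4; c,s=np.cos(np.radians(y)),np.sin(np.radians(y))
M=np.column_stack([[0,0,-1],np.cross([s,-c,0],[0,0,-1]),[s,-c,0]]) # tool z = -plate y
delta([.4546,-.3223,.15],M)
a=snap('scene','s3.png');b=snap('top','t3.png')
cv2.imwrite('pics/s3b.png',np.vstack([cv2.resize(a[30:290,140:400,::-1],(560,300)),cv2.resize(b[90:240,150:400,::-1],(560,300))]))
E
```

```text
t 7.425 pos [ 0.665  -0.1503  0.3712] F [ 0.3 -0.   0.2] grip 48.1 q [ 0.61  0.45 -0.68  1.07  0.28  1.71  0.02]
turn [ 1.045e+02  1.000e-01 -0.000e+00] shift [ 221.1 -171.6 -210.8]
```

View pics/s3b.png

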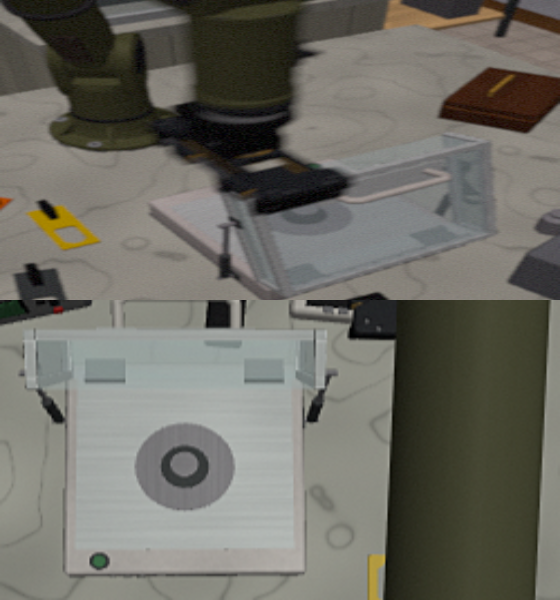

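The hood stands open by itself. Moving on to the plate grip.

Emit:
servo_tool([
  [[10,0,0,15,-17,-21,60],[20,0,0,30,-34,-42,60],[30,0,0,50,-51,-63,60],[40,0,0,70,-68,-84,60],[50,0,0,100,-86,-105,60]],
])

```text
time: 8.15
position: [0.5604, -0.2348, 0.271]
tool_rot: [0.685, 1.457, -0.685]
ft_force: [0.3, 0.0, 0.3]
grip_width: 0.689
```

```bash
cat >> h.py <<'E'
def RM(zdir):
    z=np.array(zdir,float); z/=np.linalg.norm(z); x=np.array([0,0,-1.]); return np.column_stack([x,np.cross(z,x),z])
PZ=[np.sin(np.radians(-14.4)),-np.cos(np.radians(-14.4)),0]
E
python3 - <<'E'
from h import *
delta([.4546,-.3223,.15],RM(PZ)); print('stud top',px2w('top',232.1,172,.098))
E
```

```text
t 8.15 pos [ 0.5604 -0.2348  0.271 ] F [0.3 0.  0.3] grip 59.9 q [ 0.79  0.25 -0.53  1.48  0.13  1.45 -0.62]
turn [54.1  0.1 -0.1] shift [ 120.9 -137.4   -0.6]
stud top [0.51263276 0.02910862 0.098     ]
```

Emit:
servo_tool([
  [[10,0,0,20,-28,0,60],[20,0,0,45,-56,0,60],[30,0,0,70,-84,0,60],[40,0,0,95,-112,0,60],[50,0,0,120,-137,0,60]],
])

```text
time: 8.78
position: [0.4551, -0.3234, 0.1501]
tool_rot: [1.34, 1.118, -1.34]
ft_force: [0.2, -0.6, -0.7]
grip_width: 0.69
```

Emit:
servo_tool([
  [[4,0,0,0,0,0,60],[4,0,0,0,0,0,60],[4,0,0,0,0,0,60]],
])

```text
time: 9.15
position: [0.4565, -0.3226, 0.1506]
tool_rot: [1.385, 1.084, -1.384]
ft_force: [-0.5, 0.1, 0.2]
grip_width: 0.692
```

```bash
python3 - <<'E'
from h import *
delta([.4546,-.3223,.010],RM(PZ))
import pickle; c=cam('wrist'); im=snap('wrist','w4.png'); pickle.dump(c,open('c4.pkl','wb'))
d=np.array([c_ for c_ in (-PZ[1],PZ[0])]);d=np.array([np.cos(np.radians(-14.4)),np.sin(np.radians(-14.4))])
g=np.array([.4546,-.3223])
for n,k,z in[('grip top',0,.044),('eye',.075,.004),('end+',.114,.004),('end-',-.025,.004)]: print(n,np.round(w2px('wrist',[*(g+k*d),z],c)))
E
```

```text
t 9.15 pos [ 0.4565 -0.3226  0.1506] F [-0.5  0.1  0.2] grip 60.2 q [ 0.89  0.2  -0.36  1.76  0.07  1.19 -1.3 ]
turn [ 0.6  0.  -0.1] shift [ 1.406e+02 -2.100e+00  1.000e-01]
grip top [254. 190.]
eye [255. 114.]
end+ [255.  76.]
end- [254. 201.]
```

View pics/w4.png

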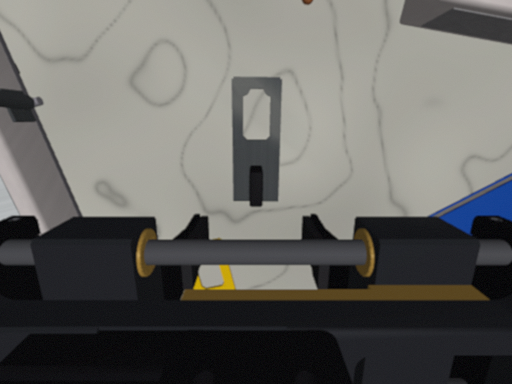

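The view shows the plate at u 233–281 and v 77–201, with its eye at (257,114). That is 2.5 px (about 2.5 mm) right of my prediction, which I'll correct. Descending and gripping.

Emit:
servo_tool([
  [[0.6,0,0,40,-2,2.5,50],[0.6,0,0,80,-2,2.5,50],[0.6,0,0,115,-2,2.5,50],[0.6,0,0,140,-2,2.5,50],[0.6,0,0,140,-2,2.5,40]],
])

```text
time: 9.82
position: [0.452, -0.3236, 0.008]
tool_rot: [1.393, 1.083, -1.395]
ft_force: [0.1, 0.7, 1.2]
grip_width: 0.522
```

Emit:
servo_tool([
  [[0,0,0,0,0,0,20],[0,0,0,0,0,0,8],[0,0,0,0,0,0,8],[0,0,0,0,0,0,8],[0,0,0,0,0,0,8]],
], newtons=45)

```text
time: 10.45
position: [0.4538, -0.3248, 0.0105]
tool_rot: [1.394, 1.077, -1.393]
ft_force: [0.4, 2.9, 6.1]
grip_width: 0.159
```

Emit:
servo_tool([
  [[0,0,0,-15,0,0,8],[0,0,0,-50,0,0,8],[0,0,0,-100,0,0,8],[0,0,0,-150,0,0,8],[0,0,0,-190,0,0,8]],
])

```text
time: 11.08
position: [0.4529, -0.3252, 0.2022]
tool_rot: [1.394, 1.076, -1.394]
ft_force: [0.2, -1.0, -2.4]
grip_width: 0.156
```

```bash
python3 - <<'E'
from h import *
delta([.5125,-.046,.20],D0)
E
```

```text
t 11.075 pos [ 0.4529 -0.3252  0.2022] F [ 0.2 -1.  -2.4] grip 13.5 q [ 0.9   0.15 -0.36  1.7   0.06  1.29 -1.3 ]
turn [-1.046e+02  1.000e-01  0.000e+00] shift [   1.8  -12.7 -285.3]
```

The plate is held (13.5 mm opening). Laying it with the jaws along x would put the wrist near the open hood's front rim. So I'll bring it in with the grip towards the robot (yaw 0) and roll it sideways, low side to the right.

```bash
cat >> h.py <<'E'
S=np.array([.5125,.0295,.075])
def tilt(phi,u=-7.,z0=10.,dx=0.,k=10.5):
    "TCP pose with the eye's low (right) inner bottom edge at u,z0 mm from the stud foot, rolled phi deg"
    c,s=np.cos(np.radians(phi)),np.sin(np.radians(phi)); e=np.array([0,c,s]);n=np.array([0,-s,c]);x=np.array([1.,0,0])
    p=S+np.array([dx,u,z0])/1e3+.015*e-.075*x+n*k/1e3
    return p,np.column_stack([-n,x,-e])
E
python3 - <<'E'
from h import *
p,M=tilt(0,-15,130); print(p); delta(p,M)
E
```

```text
[0.4375 0.0295 0.2155]
t 11.075 pos [ 0.4529 -0.3252  0.2022] F [ 0.2 -1.  -2.4] grip 13.5 q [ 0.9   0.15 -0.36  1.7   0.06  1.29 -1.3 ]
turn [-14.6   0.1  -0.1] shift [ -13.8 -104.2 -339.4]
```

Emit:
servo_tool([
  [[-3,0,0,-5,-15,-50,8],[-6,0,0,-10,-32,-105,8],[-9,0,0,-14,-49,-160,8],[-12,0,0,-14,-66,-215,8],[-14.6,0,0,-14,-83,-270,8]],
])

```text
time: 11.7
position: [0.44, -0.0411, 0.214]
tool_rot: [1.207, 1.209, -1.208]
ft_force: [1.1, -0.1, -2.3]
grip_width: 0.161
```

```bash
python3 - <<'E'
from h import *
p,M=tilt(0,-15,130); delta(p,M)
p,M=tilt(38,-26,60); print(p); delta(p,M)
E
```

```text
t 11.7 pos [ 0.44   -0.0411  0.214 ] F [ 1.1 -0.1 -2.3] grip 14.0 q [ 0.69 -0.12 -0.6   1.93 -0.07  1.31 -1.46]
turn [ 0.1  0.1 -0. ] shift [ -1.6  -2.4 -70.6]
[0.4375     0.00885572 0.15250904]
t 11.7 pos [ 0.44   -0.0411  0.214 ] F [ 1.1 -0.1 -2.3] grip 14.0 q [ 0.69 -0.12 -0.6   1.93 -0.07  1.31 -1.46]
turn [ 0.1 38.1  0. ] shift [ 61.4  -2.5 -50.1]
```

Emit:
servo_tool([
  [[0,9.5,0,0,-2,-15,8],[0,19,0,0,-2,-30,8],[0,28.5,0,0,-2,-45,8],[0,38,0,0,-2,-50,8],[0,38,0,0,-2,-50,8]],
])

```text
time: 12.32
position: [0.4377, 0.0047, 0.2118]
tool_rot: [1.682, 1.678, -0.825]
ft_force: [-0.1, 0.5, -2.8]
grip_width: 0.157
```

Emit:
servo_tool([
  [[0,0,0,0,0,0,8],[0,0,0,0,0,0,8]],
])

```text
time: 12.58
position: [0.4389, 0.0083, 0.2144]
tool_rot: [1.674, 1.678, -0.818]
ft_force: [-0.2, -0.4, -2.0]
grip_width: 0.154
```

```bash
python3 - <<'E'
from h import *
p,M=tilt(38,-26,60); delta(p,M)
import pickle; c=cam('wrist'); im=snap('wrist','w5.png'); a=snap('top','t5.png')
q,r,_=tool(); T=r.as_matrix()
# plate points in tool frame: underside 10.5 ahead; eye centre +75 along tool y
P=lambda x,y,h: q+T@np.array([.0105-h,.075+x,-y])
for n,x,y in [('end',.039,0),('eyeR',0,-.015),('eyeL',0,.015),('eyeFar',.027,0),('eyeNear',-.027,0),('cR',.039,-.027),('cL',.039,.027)]: print(n,'wrist',np.round(w2px('wrist',P(x,y,.004),c)),'top',np.round(w2px('top',P(x,y,.004)),1))
print('stud top',np.round(w2px('top',S+[0,0,.023]),1),'wrist',np.round(w2px('wrist',S+[0,0,.023],c),1))
cv2.imwrite('pics/v5.png',np.vstack([cv2.resize(im[0:260,120:420,::-1],(600,520))[:300],cv2.resize(a[120:220,170:370,::-1],(600,300),interpolation=cv2.INTER_CUBIC)]))
E
```

```text
t 12.575 pos [0.4389 0.0083 0.2144] F [-0.2 -0.4 -2. ] grip 13.4 q [ 0.8   0.06 -0.41  1.93 -0.58  1.46 -1.01]
turn [0.2 0.2 0. ] shift [49.2 -1.5 37.6]
end wrist [252.  36.] top [237.2 148.5]
eyeR wrist [278. 109.] top [242.  164.7]
eyeL wrist [227. 109.] top [232.2 163.3]
eyeFar wrist [253.  59.] top [237.2 153.3]
eyeNear wrist [253. 154.] top [237.2 174.8]
cR wrist [301.  36.] top [245.8 150. ]
cL wrist [204.  36.] top [228.2 147. ]
stud top [232. 172.] wrist [311. 113.]
```

View pics/v5.png

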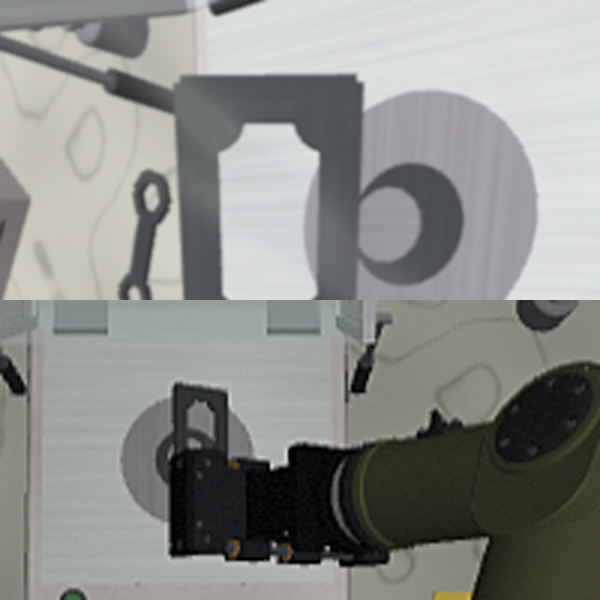

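The wrist and top crops agree with my model to about 1 mm. The head is at wrist (314,112), and the eye is centred at u=254 (predicted 311 and 252.5). The plate sits straight in the grip, so I'll descend at 38° beside the head.

```bash
sed -i 's/S=np.array(\[.5125,.0295/S=np.array([.5125,.0285/' h.py; python3 - <<'E'
from h import *
for a in [(38,-22,40),(38,-22,11),(38,-7.5,11)]: print(a);p,M=tilt(*a); delta(p,M)
E
```

```text
(38, -22, 40)
t 12.675 pos [0.4388 0.0082 0.2143] F [ 0.1  0.2 -2.1] grip 13.7 q [ 0.8   0.06 -0.41  1.93 -0.58  1.46 -1.01]
turn [0.2 0.1 0. ] shift [66.8 -1.5 47.3]
(38, -22, 11)
t 12.675 pos [0.4388 0.0082 0.2143] F [ 0.1  0.2 -2.1] grip 13.7 q [ 0.8   0.06 -0.41  1.93 -0.58  1.46 -1.01]
turn [0.2 0.1 0. ] shift [89.7 -1.5 65.1]
(38, -7.5, 11)
t 12.675 pos [0.4388 0.0082 0.2143] F [ 0.1  0.2 -2.1] grip 13.7 q [ 0.8   0.06 -0.41  1.93 -0.58  1.46 -1.01]
turn [0.2 0.1 0. ] shift [98.6 -1.5 53.6]
```

Emit:
servo_tool([
  [[0,0,0,22,-1.5,16,8],[0,0,0,45,-1.5,32,8],[0,0,0,67,-1.5,47,8],[0,0,0,80,-1.5,57.5,8],[0,0,0,89.7,-1.5,65,8]],
])

```text
time: 13.3
position: [0.4374, 0.0113, 0.1025]
tool_rot: [1.678, 1.678, -0.818]
ft_force: [0.9, -0.4, -1.9]
grip_width: 0.152
```

Emit:
servo_tool([
  [[0,0,0,0,0,0,8],[0,0,0,0,0,0,8]],
])

```text
time: 13.55
position: [0.4377, 0.0111, 0.1035]
tool_rot: [1.678, 1.678, -0.818]
ft_force: [-0.0, -0.3, -1.9]
grip_width: 0.157
```

```bash
python3 - <<'E'
from h import *
for a in [(38,-22,11),(38,-7.5,11)]: p,M=tilt(*a); delta(p,M)
c=cam('wrist');im=snap('wrist','w6.png')
print('stud pred',np.round(w2px('wrist',S+[0,0,.023],c),1))
cv2.imwrite('pics/w6b.png',cv2.resize(im[:230,150:420,::-1],None,fx=2.4,fy=2.4,interpolation=cv2.INTER_CUBIC))
E
```

```text
t 13.55 pos [0.4377 0.0111 0.1035] F [-0.  -0.3 -1.9] grip 13.7 q [ 0.78  0.2  -0.41  2.04 -0.57  1.24 -0.92]
turn [ 0.1  0.  -0. ] shift [ 0.4 -0.2 -0.6]
t 13.55 pos [0.4377 0.0111 0.1035] F [-0.  -0.3 -1.9] grip 13.7 q [ 0.78  0.2  -0.41  2.04 -0.57  1.24 -0.92]
turn [ 0.1  0.  -0. ] shift [  9.4  -0.2 -12. ]
stud pred [236.  109.4]
```

View pics/w6b.png

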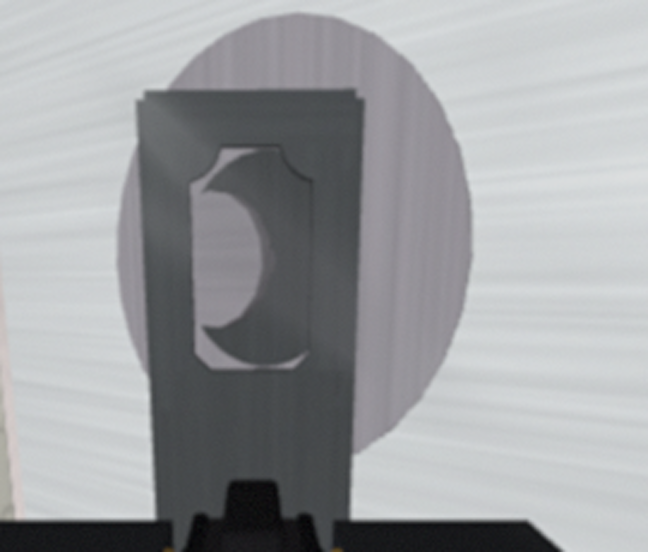

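The head shows inside the eye as predicted, centred lengthwise, with a 12 mm gap to the low rim. Now I slide the low rim under the head.

Emit:
servo_tool([
  [[0,0,0,2.5,0,-3,8],[0,0,0,5,0,-6,8],[0,0,0,7.5,0,-9.5,8],[0,0,0,9.6,0,-12.4,8],[0,0,0,9.6,0,-12.4,8]],
])

```text
time: 14.22
position: [0.437, 0.0274, 0.1029]
tool_rot: [1.678, 1.679, -0.818]
ft_force: [-0.5, -0.8, -3.0]
grip_width: 0.157
```

```bash
python3 - <<'E'
from h import *
for a in [(38,-7,11),(30,-7,11),(22,-7,11),(14,-7,10.5),(7,-7,10),(0,-7,9.5)]: print(a);p,M=tilt(*a); delta(p,M)
E
```

```text
(38, -7, 11)
t 14.225 pos [0.437  0.0274 0.1029] F [-0.5 -0.8 -3. ] grip 13.7 q [ 0.77  0.19 -0.42  2.06 -0.58  1.22 -0.94]
turn [0.1 0.  0. ] shift [-0.8  0.5  0.1]
(30, -7, 11)
t 14.225 pos [0.437  0.0274 0.1029] F [-0.5 -0.8 -3. ] grip 13.7 q [ 0.77  0.19 -0.42  2.06 -0.58  1.22 -0.94]
turn [ 0.1 -8.   0. ] shift [ 1.4  0.5 -1.2]
(22, -7, 11)
t 14.225 pos [0.437  0.0274 0.1029] F [-0.5 -0.8 -3. ] grip 13.7 q [ 0.77  0.19 -0.42  2.06 -0.58  1.22 -0.94]
turn [  0.1 -16.    0. ] shift [ 3.8  0.5 -2.2]
(14, -7, 10.5)
t 14.225 pos [0.437  0.0274 0.1029] F [-0.5 -0.8 -3. ] grip 13.7 q [ 0.77  0.19 -0.42  2.06 -0.58  1.22 -0.94]
turn [  0.1 -24.    0. ] shift [ 6.6  0.5 -2.6]
(7, -7, 10)
t 14.225 pos [0.437  0.0274 0.1029] F [-0.5 -0.8 -3. ] grip 13.7 q [ 0.77  0.19 -0.42  2.06 -0.58  1.22 -0.94]
turn [  0.1 -31.    0. ] shift [ 9.2  0.5 -2.6]
(0, -7, 9.5)
t 14.225 pos [0.437  0.0274 0.1029] F [-0.5 -0.8 -3. ] grip 13.7 q [ 0.77  0.19 -0.42  2.06 -0.58  1.22 -0.94]
turn [  0.1 -38.    0. ] shift [11.9  0.5 -2.3]
```

Emit:
servo_tool([
  [[0,-4,0,-0.2,0.5,-0.6,8],[0,-8,0,1,0.5,-1.2,8],[0,-12,0,2.2,0.5,-1.7,8],[0,-16,0,3.5,0.5,-2.2,8],[0,-16,0,3.8,0.5,-2.2,8]],
])

```text
time: 14.85
position: [0.4377, 0.0323, 0.1019]
tool_rot: [1.483, 1.487, -0.999]
ft_force: [-0.1, 0.5, -1.7]
grip_width: 0.159
```

```bash
python3 - <<'E'
from h import *
for a in [(22,-7,11),(11,-7,10.5),(0,-7,9.5),(0,-7,6)]: print(a);p,M=tilt(*a); delta(p,M)
E
```

```text
(22, -7, 11)
t 14.85 pos [0.4377 0.0323 0.1019] F [-0.1  0.5 -1.7] grip 13.8 q [ 0.65  0.05 -0.48  2.08 -0.4   1.11 -1.2 ]
turn [ 0.2 -0.   0. ] shift [ 0.1 -0.2  1. ]
(11, -7, 10.5)
t 14.85 pos [0.4377 0.0323 0.1019] F [-0.1  0.5 -1.7] grip 13.8 q [ 0.65  0.05 -0.48  2.08 -0.4   1.11 -1.2 ]
turn [  0.2 -11.   -0. ] shift [ 3.7 -0.2 -0.5]
(0, -7, 9.5)
t 14.85 pos [0.4377 0.0323 0.1019] F [-0.1  0.5 -1.7] grip 13.8 q [ 0.65  0.05 -0.48  2.08 -0.4   1.11 -1.2 ]
turn [  0.2 -22.   -0. ] shift [ 7.9 -0.2 -1.3]
(0, -7, 6)
t 14.85 pos [0.4377 0.0323 0.1019] F [-0.1  0.5 -1.7] grip 13.8 q [ 0.65  0.05 -0.48  2.08 -0.4   1.11 -1.2 ]
turn [  0.2 -22.   -0. ] shift [11.2 -0.2  0. ]
```

Emit:
servo_tool([
  [[0,-5,0,1.6,0,0.3,8],[0,-11,0,3.7,0,0,8],[0,-16,0,5.5,0,-0.3,8],[0,-22,0,8,0,-0.8,8],[0,-22,0,8,0,-0.8,8]],
])

```text
time: 15.48
position: [0.4371, 0.0366, 0.0938]
tool_rot: [1.207, 1.214, -1.206]
ft_force: [0.4, 0.4, -1.5]
grip_width: 0.158
```

```bash
python3 - <<'E'
from h import *
for a in [(0,-7,9.5),(0,-15,6),(0,-15,0)]: print(a);p,M=tilt(*a); delta(p,M)
c=cam('wrist');im=snap('wrist','w7.png')
cv2.imwrite('pics/w7b.png',cv2.resize(im[:230,150:420,::-1],None,fx=2.4,fy=2.4,interpolation=cv2.INTER_CUBIC))
E
```

```text
(0, -7, 9.5)
t 15.475 pos [0.4371 0.0366 0.0938] F [ 0.4  0.4 -1.5] grip 13.8 q [ 0.49  0.01 -0.62  2.09  0.    1.05 -1.7 ]
turn [ 0.2 -0.1  0.1] shift [-1.2  0.4  0.1]
(0, -15, 6)
t 15.475 pos [0.4371 0.0366 0.0938] F [ 0.4  0.4 -1.5] grip 13.8 q [ 0.49  0.01 -0.62  2.09  0.    1.05 -1.7 ]
turn [ 0.2 -0.1  0.1] shift [2.3 0.4 8.1]
(0, -15, 0)
t 15.475 pos [0.4371 0.0366 0.0938] F [ 0.4  0.4 -1.5] grip 13.8 q [ 0.49  0.01 -0.62  2.09  0.    1.05 -1.7 ]
turn [ 0.2 -0.1  0.1] shift [8.3 0.4 8.1]
```

View pics/w7b.png

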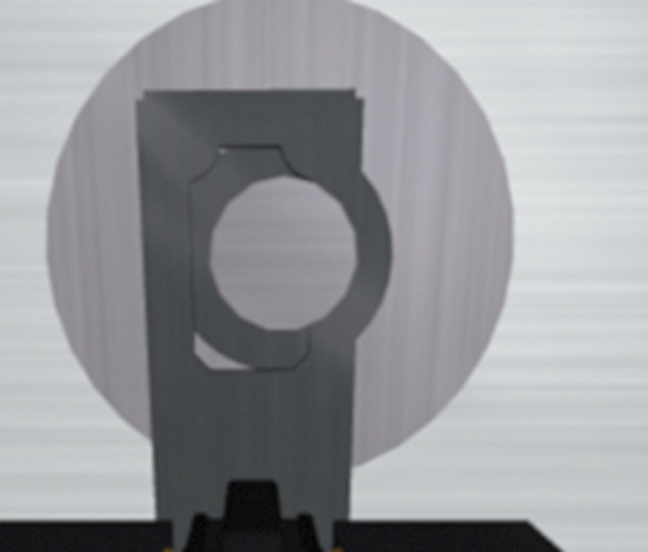

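The head now lies over the level plate: head centre (284,253), eye centre (251,257) in the crop. That needs an 8 mm shift to the right to centre it, then lowering to the deck.

Emit:
servo_tool([
  [[0.2,0,0,2,0,3,8],[0.2,0,0,4,0,6,8],[0.2,0,0,5,0,8,8],[0.2,0,0,6.5,0,8,8],[0.2,0,0,8,0,8,8]],
])

```text
time: 16.15
position: [0.4376, 0.0268, 0.0861]
tool_rot: [1.212, 1.208, -1.211]
ft_force: [0.8, -0.3, -2.0]
grip_width: 0.158
```

Emit:
servo_tool([
  [[0,0,0,0.5,0,0,8],[0,0,0,0.5,0,0,8],[0,0,0,0.5,0,0,8]],
])

```text
time: 16.52
position: [0.4377, 0.0269, 0.0857]
tool_rot: [1.211, 1.208, -1.211]
ft_force: [-0.1, 1.3, -2.0]
grip_width: 0.157
```

```bash
python3 - <<'E'
from h import *
p,M=tilt(0,-15,0); delta(p,M)
E
```

```text
t 16.525 pos [0.4377 0.0269 0.0857] F [-0.1  1.3 -2. ] grip 13.7 q [ 0.5   0.02 -0.62  2.1   0.01  1.03 -1.7 ]
turn [-0.2  0.  -0. ] shift [ 0.2 -0.2 -1.6]
```

Emit:
servo_tool([
  [[0,0,0,0.7,0,-1.2,8],[0,0,0,1.4,0,-1.2,8],[0,0,0,2,0,-1.2,8],[0,0,0,2,0,-1.2,8]],
])

```text
time: 17.02
position: [0.4378, 0.0271, 0.0855]
tool_rot: [1.21, 1.206, -1.213]
ft_force: [-7.4, -3.2, 14.6]
grip_width: 0.157
```

Deck contact (about +15 N). I'm easing off and checking the centring before release.

Emit:
servo_tool([
  [[0,0,0,-1.7,0,0,8],[0,0,0,-1.7,0,0,8],[0,0,0,-1.7,0,0,8]],
])

```text
time: 17.4
position: [0.4379, 0.0282, 0.0855]
tool_rot: [1.212, 1.208, -1.211]
ft_force: [-1.7, -0.7, 1.6]
grip_width: 0.157
```

```bash
python3 - <<'E'
from h import *
p,M=tilt(0,-15,0); delta(p,M)
c=cam('wrist');im=snap('wrist','w8.png')
cv2.imwrite('pics/w8b.png',cv2.resize(im[:230,150:420,::-1],None,fx=2.4,fy=2.4,interpolation=cv2.INTER_CUBIC))
E
```

```text
t 17.4 pos [0.4379 0.0282 0.0855] F [-1.7 -0.7  1.6] grip 13.6 q [ 0.49  0.02 -0.62  2.1   0.01  1.03 -1.7 ]
turn [-0.2 -0.  -0. ] shift [-0.  -0.4 -0.3]
```

View pics/w8b.png

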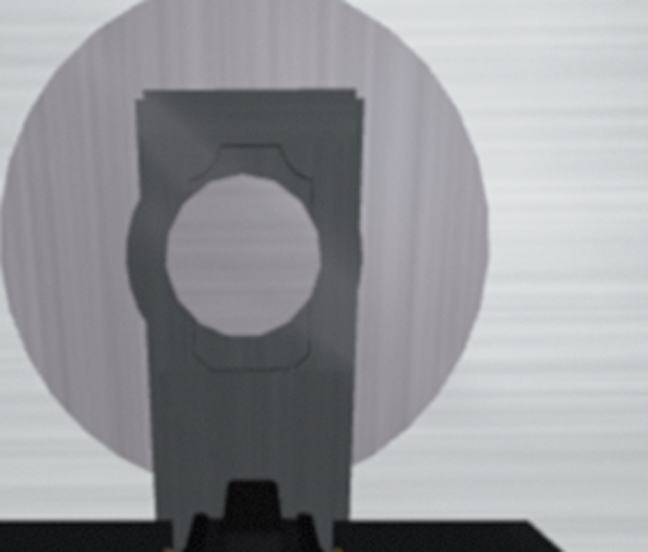

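The plate is flat with the head at (243,255) and the eye centre at (251,257), so it sits about 1.6 mm too far right. I'll slide it left, then release.

Emit:
servo_tool([
  [[0,0,0,-0.3,0,-1,8],[0,0,0,-0.3,0,-1.8,8],[0,0,0,-0.3,0,-1.8,8],[0,0,0,-0.3,0,-1.8,8]],
])

```text
time: 17.95
position: [0.4376, 0.0299, 0.0855]
tool_rot: [1.211, 1.208, -1.211]
ft_force: [0.6, -0.7, -0.1]
grip_width: 0.158
```

Emit:
servo_tool([
  [[0,0,0,0,0,0,20],[0,0,0,0,0,0,30],[0,0,0,0,0,0,36],[0,0,0,0,0,0,36],[0,0,0,-4,0,0,36]],
])

```text
time: 18.58
position: [0.4374, 0.0298, 0.0896]
tool_rot: [1.211, 1.208, -1.212]
ft_force: [-0.4, -0.4, 0.8]
grip_width: 0.406
```

Emit:
servo_tool([
  [[0,0,0,-25,0,0,36],[0,0,0,-65,0,0,36],[0,0,0,-110,-5,0,36],[0,0,0,-150,-5,0,36],[0,0,0,-150,-5,0,36]],
])

```text
time: 19.2
position: [0.4347, 0.03, 0.2432]
tool_rot: [1.214, 1.202, -1.207]
ft_force: [0.1, 0.2, -0.6]
grip_width: 0.415
```

Emit:
servo_tool([
  [[0,0,0,0,0,50,36],[0,0,0,0,0,105,36],[0,0,0,0,0,160,36],[0,0,0,0,0,210,36],[0,0,0,0,0,240,36]],
])

```text
time: 19.82
position: [0.4308, -0.2127, 0.2385]
tool_rot: [1.213, 1.208, -1.215]
ft_force: [1.2, -0.0, -0.2]
grip_width: 0.413
```

```bash
python3 - <<'E'
from h import *
_,_,s=tool(); print(s['time'],s['position'],s['ft_force'],s['grip_width'])
a=snap('scene','s9.png');b=snap('top','t9.png')
cv2.imwrite('pics/v9.png',np.vstack([cv2.resize(a[:,:,::-1],(400,300)) .repeat(1,0) if 0 else cv2.resize(a[110:330,120:400,::-1],(560,300),interpolation=cv2.INTER_CUBIC),cv2.resize(b[70:250,110:410,::-1],(560,300),interpolation=cv2.INTER_CUBIC)]))
E
```

```text
19.825 [ 0.43078921 -0.21273957  0.23847484] [ 1.24689061 -0.01315465 -0.18748783] 0.4131307550279661
```

The picture limit is reached, so the final checks are numerical. I'll compare the plate outline and eye with the model, the hood with the earlier open view, and the bystanders with the first picture.

```bash
python3 - <<'E'
from h import *
a0,a3,a9=[cv2.imread(f'pics/{f}.png') for f in('t0','t3','t9')]
S=np.array([.5125,.030,.075])
cor=np.array([w2px('top',S+[x,y,.004]) for x,y in[(-.1,-.027),(.039,-.027),(.039,.027),(-.1,.027)]]); print('plate predicted',cor.round(1).tolist())
x0,y0=(cor.min(0)-6).astype(int); x1,y1=(cor.max(0)+6).astype(int)
m=(a9[y0:y1,x0:x1].astype(int).sum(2)<330).astype(np.uint8); n,l,st,_=cv2.connectedComponentsWithStats(m); i=1+st[1:,4].argmax()
cs,_=cv2.findContours((l==i).astype(np.uint8),0,1); r=cv2.minAreaRect(max(cs,key=cv2.contourArea)); bp=cv2.boxPoints(r)+[x0,y0]
print('plate found',bp.round(1).tolist()); print([px2w('top',*p,.079).round(4).tolist() for p in bp])
df=lambda a,b,r:round(float(np.abs(a[r].astype(int)-b[r].astype(int)).mean()),2)
for n,r in{'hood vs t3':np.s_[100:125,160:295],'hood vs shut t0':np.s_[100:125,160:295]}.items(): print(n,df(a9,a3 if 't3' in n else a0,r))
for n,(u,v,w) in{'key':(208,286,45),'500g':(208,189,22),'1kg':(551,186,24),'brick':(392,147,38),'fork':(594,177,52),'yellow':(505,377,45),'orange':(556,462,45),'noise(bench)':(230,460,40)}.items():
    u,v,w=[int(k/1.5625) for k in(u,v,w)]; print(n,df(a9,a0,np.s_[v-w:v+w,u-w:u+w]))
s0,s9=cv2.imread('pics/s0.png'),cv2.imread('pics/s9.png')
for n,(u,v,w) in{'key':(554,297,30),'500g':(621,346,20),'1kg':(299,527,30),'brick':(498,478,40),'fork':(246,565,30),'yellow':(264,352,35),'orange':(190,318,30)}.items():
    u,v,w=[int(k/1.5625) for k in(u,v,w)]; print('scene',n,df(s9,s0,np.s_[v-w:v+w,u-w:u+w]))
E
```

```text
plate predicted [[241.7, 209.0], [241.7, 159.4], [222.4, 159.4], [222.1, 209.0]]
plate found [[220.2, 159.2], [242.2, 157.9], [245.0, 207.8], [223.0, 209.0]]
[[0.5522, 0.0631, 0.079], [0.5557, 0.0017, 0.079], [0.4158, -0.006, 0.079], [0.4126, 0.0546, 0.079]]
hood vs t3 5.69
hood vs shut t0 36.14
key 15.05
500g 13.94
1kg 13.94
brick 33.34
fork 18.59
yellow 38.0
orange 47.24
noise(bench) 16.33
scene key 20.66
scene 500g 4.85
scene 1kg 4.99
scene brick 6.22
scene fork 5.11
scene yellow 5.25
scene orange 5.37
```

```bash
python3 -c "
from h import *
s=ctrl.get_state();print(s['time'],np.round(s['ft_force'],1),np.abs(s['qd']).max());print(close_job())"
```

```text
19.925 [-0.8 -0.9  0.6] 0.06199918071110276
the job is handed in; nothing more can be done
None
```

The stud is locked and the hood stands open on its own. I handed the job in at 19.9 s of the 67 s allowed, with the robot touching nothing.

**What I did**
- **Hood:** I lifted it by its bar to about 1.22 rad and let go there, at low force. It was still open in the next picture.
- **Plate:** I took the grey steel plate, not the yellow or orange look-alikes. I rolled it 38° so its low rim slid under the stud's head, levelled it, lowered it to the deck, centred it and released.

**Last checks**
- **Deck contact:** the wrist force reached about 15 N upward when the plate met the deck, and fell to about zero before I opened the fingers.
- **Centring:** the last close-up before release showed the head about 1.6 mm off the eye's centre across its width. I slid the plate 1.7 mm to correct this, but could not view it again because the 12-picture limit was reached.
- **Final plate position:** the top camera's outline of the plate was within about 3 px of where it should be. It came out about 7 mm too wide and slightly skewed, probably because a dark ring around the stud merged with it.
- **Hood:** it matches the earlier open view.
- **Bystanders:** each one matched the first picture in at least one of the two cameras. The key and power brick differed strongly in the other camera, as did the yellow and orange plates. I put this down to the arm or open hood covering them, which I could not confirm by eye.

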